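# Ring up three doughnuts on the till

## Task

Ring up the customer's three doughnuts on the till: with the fingertips lightly tap the key with the chocolate (dark brown) doughnut on it, then the pink one, then the green one, and last the long green pay key, letting each key come back up before the next. Press each just far enough to register, never hard, and press no other key of the till. Pick nothing up, and leave the tray of doughnuts, card terminal, tongs and cup where they are.

Things in the scene. Friction and masses are not known exactly. Their poses are not given: they have to be found in the camera images.
- till: Dark grey counter till, fixed, 336 mm wide (y), 210 mm deep (x). x points from the operator (robot) to the customer, y to the operator's left, z up. Origin: on the counter under the middle of the keys. Level key deck 40 mm up. Behind the keys, from x = +72 mm, a hood 66 mm high with a receipt tongue up to 113 mm (x 112, y -90).
- number_block (a point): Centre of the top of the till's twelve small fixed number keys (a block 74 mm in x by 57 mm in y, top 46 mm above the counter), at the till's right: not to be pressed.
- key_chocolate: Till key for the chocolate doughnut: off-white, square, 34 x 34 mm, with a picture of a ring doughnut in dark brown (29 mm across) on it. Origin: centre of its level top face when not pressed, 50 mm above the counter (10 mm above the deck); it does not move when the key goes down. Axes as the till. Six picture keys stand in two rows of three, 50 mm apart (16 mm gaps); which is where changes.
- key_pink: Till key for the pink doughnut: off-white, square, 34 x 34 mm, with a picture of a ring doughnut in pink (29 mm across) on it. Origin: centre of its level top face when not pressed, 50 mm above the counter (10 mm above the deck); it does not move when the key goes down. Axes as the till. Six picture keys stand in two rows of three, 50 mm apart (16 mm gaps); which is where changes.
- key_green: Till key for the green doughnut: off-white, square, 34 x 34 mm, with a picture of a ring doughnut in green (29 mm across) on it. Origin: centre of its level top face when not pressed, 50 mm above the counter (10 mm above the deck); it does not move when the key goes down. Axes as the till. Six picture keys stand in two rows of three, 50 mm apart (16 mm gaps); which is where changes.
- key_yellow: Till key for the yellow doughnut: off-white, square, 34 x 34 mm, with a picture of a ring doughnut in yellow (29 mm across) on it. Origin: centre of its level top face when not pressed, 50 mm above the counter (10 mm above the deck); it does not move when the key goes down. Axes as the till. Six picture keys stand in two rows of three, 50 mm apart (16 mm gaps); which is where changes.
- key_lilac: Till key for the lilac doughnut: off-white, square, 34 x 34 mm, with a picture of a ring doughnut in purple (29 mm across) on it. Origin: centre of its level top face when not pressed, 50 mm above the counter (10 mm above the deck); it does not move when the key goes down. Axes as the till. Six picture keys stand in two rows of three, 50 mm apart (16 mm gaps); which is where changes.
- key_caramel: Till key for the caramel doughnut: off-white, square, 34 x 34 mm, with a picture of a ring doughnut in orange-tan (29 mm across) on it. Origin: centre of its level top face when not pressed, 50 mm above the counter (10 mm above the deck); it does not move when the key goes down. Axes as the till. Six picture keys stand in two rows of three, 50 mm apart (16 mm gaps); which is where changes.
- key_pay: Pay key: plain green key at the right of the picture keys, 84 mm (x) by 34 mm (y). Origin: centre of its level top face when not pressed, 50 mm above the counter; does not move when the key goes down. 21 mm of free gap to the picture keys beside it and about 24 mm to the number keys.
- key_chocolate_cap (a joint): How far the chocolate key is pressed straight down, m: 0 up, 0.006 fully down. The spring takes 1 N to start, 3 N at 2 mm (where the tap counts) and 7 N at the 6 mm rubber stop, and brings the key back up. Over 20 N on a key is too hard.
- key_pink_cap (a joint): How far the pink key is pressed straight down, m: 0 up, 0.006 fully down. The spring takes 1 N to start, 3 N at 2 mm (where the tap counts) and 7 N at the 6 mm rubber stop, and brings the key back up. Over 20 N on a key is too hard.
- key_green_cap (a joint): How far the green key is pressed straight down, m: 0 up, 0.006 fully down. The spring takes 1 N to start, 3 N at 2 mm (where the tap counts) and 7 N at the 6 mm rubber stop, and brings the key back up. Over 20 N on a key is too hard.
- key_yellow_cap (a joint): How far the yellow key is pressed straight down, m: 0 up, 0.006 fully down. The spring takes 1 N to start, 3 N at 2 mm (where the tap counts) and 7 N at the 6 mm rubber stop, and brings the key back up. Over 20 N on a key is too hard.
- key_lilac_cap (a joint): How far the lilac key is pressed straight down, m: 0 up, 0.006 fully down. The spring takes 1 N to start, 3 N at 2 mm (where the tap counts) and 7 N at the 6 mm rubber stop, and brings the key back up. Over 20 N on a key is too hard.
- key_caramel_cap (a joint): How far the caramel key is pressed straight down, m: 0 up, 0.006 fully down. The spring takes 1 N to start, 3 N at 2 mm (where the tap counts) and 7 N at the 6 mm rubber stop, and brings the key back up. Over 20 N on a key is too hard.
- key_pay_cap (a joint): How far the pay key is pressed straight down, m: 0 up, 0.006 fully down. The spring takes 1 N to start, 3 N at 2 mm (where the tap counts) and 7 N at the 6 mm rubber stop, and brings the key back up. Over 20 N on a key is too hard.
- order_tray: Cardboard tray, 290 x 112 x 32 mm, open on top, loose at the till's left, with the customer's three doughnuts. Origin: centre of its underside. Leave alone.
- doughnut_chocolate: Loose ring doughnut with dark brown icing, 84 mm across, 36 mm high, in the tray. Origin: centre of its underside. Leave alone.
- doughnut_pink: Loose ring doughnut with pink icing, 84 mm across, 36 mm high, in the tray. Origin: centre of its underside. Leave alone.
- doughnut_green: Loose ring doughnut with green icing, 84 mm across, 36 mm high, in the tray. Origin: centre of its underside. Leave alone.
- card_terminal: Loose black card terminal, 165 x 76 x 35 mm, lying at the till's right. Origin: centre of its underside. Leave alone.
- tongs: Loose steel serving tongs, 250 mm long, 14 mm high, lying right of the card terminal. Origin: under the middle. Leave alone.
- takeaway_cup: Loose paper cup with black lid, 83 mm across, 110 mm high, left of the tray. Origin: centre of its underside. Leave alone.

How it is judged:
By the outcome, as a careful person would: the job done as asked, in the order asked, and still so for the second after the job is handed in, with the robot touching nothing.
It also fails if it takes over 48 s, if anything falls off the work surface, if the arm or the gripper's body presses on something with over 40 N, if the wrist force passes 120 N, or if a joint passes its speed limit or range.

## Robot

A 6-joint arm with a two-finger parallel gripper is mounted at the origin on the work surface. World frame = base frame: x ahead of the robot, y to its left, z up, the work surface at z = 0. Lengths are in m, angles in rad, forces in N, time in s.
With the tool pointing down it reaches from about 0.35 to 0.775 m from the base axis. Payload 5.5 kg.
Tool frame: the origin (TCP) lies between the finger pads; the fingertips stand 19 mm ahead of it and the grasp point (between the pads) is the TCP; z points along the fingers, y is the line along which they close (so a half turn about z gives the same grasp; the last joint's range is limited). The gripper opens to 85 mm and grips with 20 to 120 N. Pads are 22 mm wide; open, the fingers measure 114 mm over their backs; the gripper's body (76 mm by 85 mm) begins 54 mm behind the grasp point. The pads swing forward as they close: fully open they stand 13 mm farther back than shut.
Start: joints at [1.142, 0.313, 0.046, 1.304, 0, 1.431], TCP at [0.164, 0.551, 0.25] pointing down, gripper open.
Joint ranges: [-2.76, 2.76], [-0.86, 1.69], [-1.03, 1.26], [-2.2, 2.34], [-1.47, 1.5], [-3.14, 3.14]. Speed limits (rad/s): [2.57, 2.57, 3.14, 3.14, 3.14, 3.14].

## Interface

Orientations are given as a unit quaternion [w, x, y, z].
In Python, from workcell import env gives the robot as it stands.
- The arm moves only by the shell command python3 -m pendant 'ROWS' [FORCE]. ROWS is JSON, a list of rows, each an object with "travel": the shift along the tool's x, y, z scaled (see below), a list of three; "rot": the turn, a rotation vector about the tool's x, y, z scaled (see below), a list of three; "fingers": the opening, from -1 (shut) to 1 (fully open). In form: [{"travel": [dx, dy, dz], "rot": [wx, wy, wz], "fingers": fingers}, ...]. A call has 1 to 10 rows; each row is the pose to reach, as a shift and turn from the pose commanded when the call began, along the tool's axes at that moment; what a row does not reach only later rows make up. The controller multiplies each number of a shift by 0.12 m and each number of a turn by 60 degrees. A row lasts 1/10 s, in which the tool goes at most 50 mm and 8.59 degrees, less where a joint would pass 70% of its speed; a pose out of reach is approached as far as the arm can. A call with a number of a shift or a turn outside -1 to 1 is refused whole. A call with a gripper value outside its range is refused whole. The fingers move at their own pace and stop on an object; FORCE is the grip in N (left out, the last holds). Time passes only in rows, so rows that repeat a pose let the fingers close. It gives the time, the measured TCP pose, the force, the opening and the grip force at its end, in the units of the state.
- env.get_state(): the state, without advancing time (a new reading comes with each control period).
- env.read_camera(name): name is "scene" or "top" or "wrist"; returns (picture, depth): 400x640x3 uint8, blue, green, red; 400x640 float32, m along the optical axis (not along the pixel's ray), 0 where there is no reading.
- env.camera_model(name): a dict with "fovy" (degrees; the focal length in pixels is half the picture's height over the tangent of half this angle, whatever the lens; pixels are square), "cx", "cy" (the principal point, pixels), "rvec" (rotation vector, rad) and "tvec" (3), from world to camera coordinates, as OpenCV has them; the wrist camera has in their place "T_tool_cam" (4x4, takes a point from camera to tool coordinates, whose origin is the TCP and whose axes are the flange's). Camera axes: x right, y down, z forward; pixel columns grow to the right and rows downward; lengths in m; the calibration is good to about 2 mm. A picture is of the moment at which its call begins: read the wrist's pose just before it. camera_model takes no time and is no camera call.
- env.hand_in(): hands the job in; it is judged then, once.
Trained networks look in the newest picture that a camera, given by its name, has taken for a name from the list of things; names that differ only in an ending like _2 or _b are one class to them, and where a whole thing is asked for, a point or a joint stands for the part that bears it (a point fixed in the world has none). Each returns a list of dicts, best first, with "conf" (0 to 1); they miss things now and then, are a little off and sometimes report something else, mostly with a low value. They report only what shows in the picture. A call takes as long as a camera call.
- env.outline_of(camera, target): "mask" (400x640 bool, what is visible of it) and "xy" ([column, row] in pixels, amid what is visible of it).
The state is a dict: "clock": time; "joint_pos": joint angles; "qvel": joint speeds; "tau": joint torques, N m; "tcp_pos": TCP position; "orientation": TCP orientation; "wrist_force": force on the tool from outside, world axes, zero at the start; "ft_torque": the same for the moment, N m; "finger_gap": finger opening in m; "grip_force": force on a finger pad.
Only numpy, scipy, OpenCV 4.12 (cv2) and the standard library are available. Lean on these libraries where they do the work, as an engineer would, in place of code of your own. Each camera call takes 0.05 s, during which the arm holds its last target. There are 200 camera calls.

## Working session

There is one attempt and no reset: what is moved stays moved. The work goes in short steps, Python scripts to look and compute and a shell command to move; the robot and the scene stay as the last step left them, time stands still between calls to the robot, and variables do not carry over. Pictures are saved under pics/ and viewed, at most 10 in all, crops included, and the job is handed in when it is done.

```bash
mkdir -p pics
cat > h.py <<'E'
import numpy as np,cv2
from workcell import env
from scipy.spatial.transform import Rotation as R
def cam(name):
    m=env.camera_model(name); f=200/np.tan(np.radians(m["fovy"])/2)
    if "rvec" in m:
        Rw=cv2.Rodrigues(np.array(m["rvec"],float))[0]; t=np.array(m["tvec"],float).ravel()
        Rc=Rw.T; o=-Rc@t
    else:
        s=env.get_state(); q=s["orientation"]; Rt=R.from_quat([q[1],q[2],q[3],q[0]]).as_matrix()
        T=np.array(m["T_tool_cam"]); Rc=Rt@T[:3,:3]; o=Rt@T[:3,3]+np.array(s["tcp_pos"])
    return f,m["cx"],m["cy"],Rc,o
def onplane(c,uv,z):
    f,cx,cy,Rc,o=c; d=Rc@np.array([(uv[0]-cx)/f,(uv[1]-cy)/f,1]); return o+d*(z-o[2])/d[2]
def withdepth(c,uv,D):
    f,cx,cy,Rc,o=c; u,v=np.round(uv).astype(int); w=D[v-1:v+2,u-1:u+2]; d=np.median(w)
    return o+Rc@np.array([(uv[0]-cx)/f,(uv[1]-cy)/f,1])*d
E
python3 - <<'E'
from h import *
for n in ["scene","top"]:
    c=cam(n); p,D=env.read_camera(n); cv2.imwrite(f"pics/{n}0.png",p)
    print(n,env.camera_model(n))
    for k in ["chocolate","pink","green","yellow","lilac","caramel","pay"]:
        r=env.outline_of(n,"key_"+k)
        for x in r[:2]:
            print(k,round(x["conf"],2),np.round(x["xy"],1),x["mask"].sum(),onplane(c,x["xy"],.05).round(4),withdepth(c,np.array(x["xy"]),D).round(4))
s=env.get_state();print({k:np.round(v,4) for k,v in s.items()})
E
```

```text
scene {'fovy': 44.458082105614764, 'cx': 317.88110727996917, 'cy': 202.25714859968915, 'rvec': array([ 1.76155242,  1.48573343, -0.73817403]), 'tvec': array([-0.16365629, -0.26994757,  2.08220411])}
green 0.67 [338.4 197.6] 87 [0.5292 0.1407 0.05  ] [0.5279 0.141  0.0491]
green 0.59 [308.8 223.4] 4229 [0.6517 0.0191 0.05  ] [0.6677 0.0164 0.0629]
yellow 0.5 [316.  213.9] 52 [0.6068 0.0501 0.05  ] [0.6025 0.0509 0.0467]
lilac 0.43 [329.  209.2] 62 [0.5884 0.0965 0.05  ] [0.5854 0.0972 0.0477]
caramel 0.52 [328.3 198.6] 85 [0.5296 0.1058 0.05  ] [0.5301 0.1057 0.0503]
caramel 0.28 [295. 211.] 147 [ 0.5809 -0.0146  0.05  ] [ 0.5782 -0.0143  0.048 ]
pay 0.66 [293.8 211.3] 173 [ 0.5819 -0.0187  0.05  ] [ 0.5784 -0.0182  0.0473]
top {'fovy': 49.691535779288984, 'cx': 318.3581182722447, 'cy': 197.92907475106534, 'rvec': array([ 2.13028847, -2.16741735,  0.12771134]), 'tvec': array([0.06459893, 0.60121256, 1.04448288])}
chocolate 0.55 [324.  221.9] 266 [0.541  0.0412 0.05  ] [0.5409 0.0412 0.0508]
pink 0.57 [278.6 211.8] 184 [0.568  0.1532 0.05  ] [0.5679 0.1531 0.051 ]
green 0.75 [281.2 230
[... 433 characters left out ...]
 0.94 [341.9 209.4] 529 [ 0.5712 -0.0037  0.05  ] [ 0.5712 -0.0037  0.0498]
pay 0.35 [304.3 228. ] 180 [0.5268 0.09   0.05  ] [0.5268 0.09   0.0499]
{'clock': np.float64(0.8), 'joint_pos': array([1.1424, 0.3131, 0.0461, 1.3036, 0.    , 1.4312]), 'qvel': array([ 0.0014, -0.0008, -0.0002, -0.0019,  0.0002,  0.0006]), 'tau': array([ 1.00000e-04, -4.80386e+01,  2.98797e+01, -2.00000e-04,
       -0.00000e+00, -0.00000e+00]), 'tcp_pos': array([0.1638, 0.5512, 0.2504]), 'orientation': array([0.000e+00, 1.439e-01, 9.896e-01, 1.000e-04]), 'wrist_force': array([-0.2324, -0.4945, -0.0084]), 'ft_torque': array([ 0.0326,  0.0326, -0.0015]), 'grip_force': np.float64(0.0), 'finger_gap': np.float64(0.0851)}
```

Run:
```python
from h import *
p=cv2.imread("pics/top0.png"); cv2.imwrite("pics/c1.png",cv2.resize(p[150:270,200:400],None,fx=4,fy=4,interpolation=cv2.INTER_CUBIC))
```

```text
(no output)
```

View pics/c1.png

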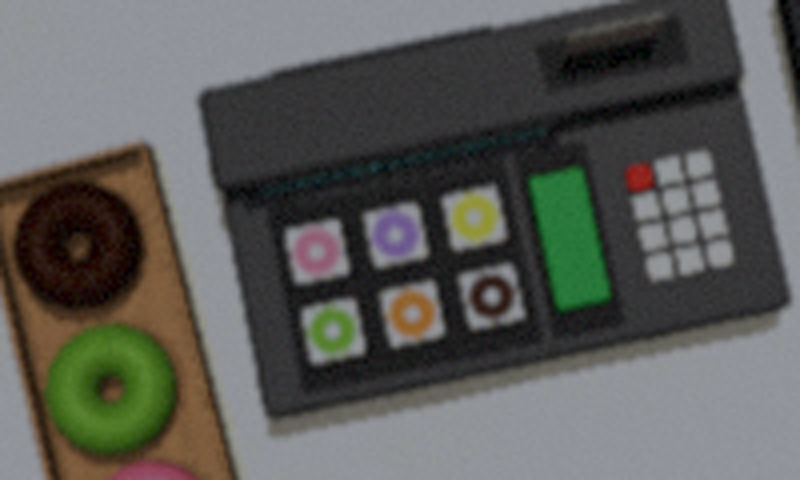

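View pics/scene0.png

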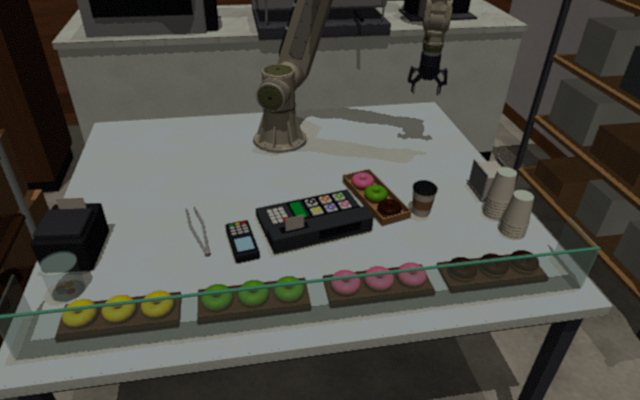

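The top view crop shows the till turned about +12°. The rear row, left to right, is pink (316,251), lilac (395,235) and yellow (474,217). The front row is green (333,331), caramel (411,314) and chocolate (491,296), with pay at (570,238). The scene view shows nothing in the way at hand height.

```bash
python3 -m pendant '[{"travel":[-0.4,-0.3,0],"rot":[0,0,0],"fingers":-1},{"travel":[-0.7,-0.54,0],"rot":[0,0,0],"fingers":-1},{"travel":[-1,-0.77,0],"rot":[0,0,0],"fingers":-1},{"travel":[-1,-0.77,0],"rot":[0,0,0],"fingers":-1},{"travel":[-1,-0.77,0],"rot":[0,0,0],"fingers":-1}]'
python3 -m pendant '[{"travel":[-0.4,-0.3,0],"rot":[0,0,0],"fingers":-1},{"travel":[-0.7,-0.54,0],"rot":[0,0,0],"fingers":-1},{"travel":[-1,-0.77,0],"rot":[0,0,0],"fingers":-1},{"travel":[-1,-0.77,0],"rot":[0,0,0],"fingers":-1},{"travel":[-1,-0.77,0],"rot":[0,0,0],"fingers":-1}]'
python3 -m pendant '[{"travel":[-0.4,-0.3,0],"rot":[0,0,0],"fingers":-1},{"travel":[-0.7,-0.54,0],"rot":[0,0,0],"fingers":-1},{"travel":[-1,-0.77,0],"rot":[0,0,0],"fingers":-1},{"travel":[-1,-0.77,0],"rot":[0,0,0],"fingers":-1},{"travel":[-1,-0.77,0],"rot":[0,0,0],"fingers":-1}]'
```

```text
clock: 1.3
tcp_pos: [0.2534, 0.4277, 0.2507]
orientation: [0.0, 0.145, 0.989, 0.0]
wrist_force: [-0.2, 0.1, 0.4]
finger_gap: 0.012
grip_force: 0.0
clock: 1.8
tcp_pos: [0.3417, 0.3059, 0.2504]
orientation: [-0.0, 0.145, 0.989, 0.0]
wrist_force: [-0.2, -0.1, 0.4]
finger_gap: -0.0004
grip_force: 0.0
clock: 2.3
tcp_pos: [0.43, 0.184, 0.2501]
orientation: [-0.0, 0.144, 0.99, 0.0]
wrist_force: [0.0, 0.8, -0.6]
finger_gap: 0.0001
grip_force: 0.0
```

```bash
python3 -m pendant '[{"travel":[-0.4,-0.3,0],"rot":[0,0,-0.12],"fingers":-1},{"travel":[-0.6,-0.5,0],"rot":[0,0,-0.24],"fingers":-1},{"travel":[-0.7,-0.7,0],"rot":[0,0,-0.36],"fingers":-1},{"travel":[-0.7,-0.7,0],"rot":[0,0,-0.48],"fingers":-1},{"travel":[-0.7,-0.7,0],"rot":[0,0,-0.48],"fingers":-1},{"travel":[-0.7,-0.7,0],"rot":[0,0,-0.48],"fingers":-1},{"travel":[-0.7,-0.7,0],"rot":[0,0,-0.48],"fingers":-1}]'
python3 - <<'E'
from h import *
c=cam("wrist"); p,D=env.read_camera("wrist"); cv2.imwrite("pics/w1.png",p)
for k in ["chocolate","pink","green","yellow","lilac","caramel","pay"]:
    for x in env.outline_of("wrist","key_"+k)[:2]:
        print(k,round(x["conf"],2),np.round(x["xy"],1),x["mask"].sum(),onplane(c,x["xy"],.05).round(4),withdepth(c,np.array(x["xy"]),D).round(4))
E
```

```text
clock: 3.0
tcp_pos: [0.4861, 0.0803, 0.2504]
orientation: [-0.0, -0.107, 0.994, 0.0]
wrist_force: [-0.9, 0.7, -0.0]
finger_gap: -0.0002
grip_force: 0.0
chocolate 0.7 [283.5 207.9] 1078 [0.5284 0.0492 0.05  ] [0.5283 0.0493 0.0503]
pink 0.83 [365.9 251.9] 998 [0.5615 0.1516 0.05  ] [0.5615 0.1516 0.0501]
green 0.81 [365.3 213.5] 1103 [0.5157 0.1387 0.05  ] [0.5157 0.1387 0.05  ]
green 0.56 [324.2 209.2] 1080 [0.5204 0.0932 0.05  ] [0.5204 0.0932 0.0499]
yellow 0.56 [281.3 251.1] 1012 [0.5812 0.056  0.05  ] [0.5812 0.056  0.0499]
yellow 0.48 [489.  203.9] 3914 [0.4762 0.2679 0.05  ] [0.4865 0.2971 0.0038]
lilac 0.6 [324.4 242.9] 549 [0.5604 0.1023 0.05  ] [0.5606 0.1024 0.0497]
caramel 0.64 [328.7 208.7] 1104 [0.5188 0.0979 0.05  ] [0.5187 0.0979 0.0504]
pay 0.82 [229.9 227.4] 2319 [ 0.5641 -0.0054  0.05  ] [ 0.5643 -0.0055  0.0496]
```

View pics/w1.png

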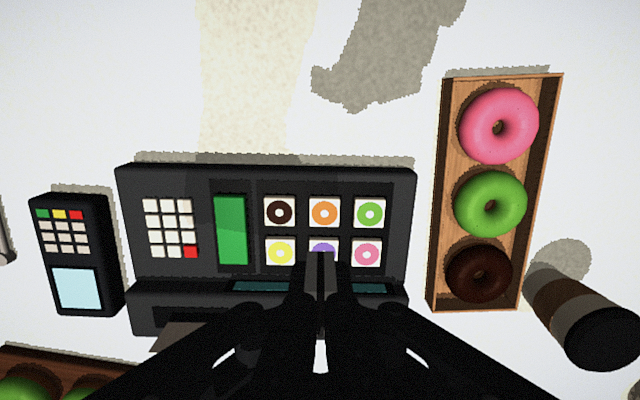

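The wrist view shows the front row, at v≈213, with chocolate at u=279, caramel at 324 and green at 369. The rear row, at v≈253, has yellow at 280, lilac at 323 (partly hidden) and pink at 369. Pay is at (231,230). I'll take exact centres from the cap squares and fit the grid in both views.

```bash
cat > fit.py <<'E'
from h import *
from scipy.optimize import least_squares
K={"chocolate":(-25,-50),"caramel":(-25,0),"green":(-25,50),"yellow":(25,-50),"lilac":(25,0),"pink":(25,50)}  # local, about grid centre
def squares(p,seeds):
    g=(p.min(2)>0).astype(np.uint8); out={}
    b=cv2.GaussianBlur(p.max(2),(3,3),0)
    for k,(u,v,r) in seeds.items():
        w=b[v-r:v+r+1,u-r:u+r+1]; _,m=cv2.threshold(w,0,255,cv2.THRESH_OTSU)
        cs,_=cv2.findContours(m,cv2.RETR_EXTERNAL,cv2.CHAIN_APPROX_NONE)
        c=max(cs,key=cv2.contourArea); (x,y),s,a=cv2.minAreaRect(c); out[k]=(u-r+x,v-r+y); print(k,np.round(out[k],1),np.round(s,1))
    return out
def fit(c,pts,zf=True):
    keys=[k for k in pts if k in K]
    def res(q):
        e=[]
        for k in keys:
            P=onplane(c,pts[k],q[3])[:2]; a=q[2]; l=np.array(K[k])/1000
            e+=list(P-(q[:2]+[np.cos(a)*l[0]-np.sin(a)*l[1],np.sin(a)*l[0]+np.cos(a)*l[1]]))
        return np.array(e)*1000
    r=least_squares(res,[.55,.1,.2,.05]); print("pose",r.x.round(4),"res mm",r.fun.round(1)); return r.x
E
python3 - <<'E'
from fit import *
print(env.camera_model("wrist"))
sd=lambda d,r:{k:(u,v,r) for k,(u,v) in d.items()}
wp=squares(cv2.imread("pics/w1.png"),sd(dict(chocolate=(279,213),caramel=(324,213),green=(369,213),yellow=(280,253),pink=(369,254)),18))
tp=squares(cv2.imread("pics/top0.png"),sd(dict(pink=(279,213),lilac=(299,209),yellow=(318,204),green=(283,233),caramel=(303,228),chocolate=(323,224)),9))
c=cam("wrist"); fit(c,wp)
for k in wp: print(k,onplane(c,wp[k],.05).round(4))
print(onplane(c,(230.5,230),.05))
c=cam("top"); fit(c,tp)
for k in tp: print(k,onplane(c,tp[k],.05).round(4))
print(onplane(c,(342.5,209.5),.05))
E
```

```text
{'fovy': 64.995820139497, 'cx': 320.09883751168786, 'cy': 202.03028449320624, 'T_tool_cam': array([[-9.47228458e-04, -9.44988715e-01, -3.27101562e-01,
         8.40097510e-02],
       [ 9.99999545e-01, -8.59130668e-04, -4.13814110e-04,
         8.37301031e-04],
       [ 1.10026680e-04, -3.27101805e-01,  9.44989099e-01,
        -1.23130386e-01],
       [ 0.00000000e+00,  0.00000000e+00,  0.00000000e+00,
         1.00000000e+00]])}
chocolate [279.  211.5] [29. 30.]
caramel [324. 212.] [28. 30.]
green [369. 213.] [28. 32.]
yellow [279.5 252. ] [26. 29.]
pink [366. 253.] [26. 30.]
pink [278.6 212.6] [13.9 13.9]
lilac [298.3 208.3] [14. 14.]
yellow [318.2 204.1] [13.9 13.7]
green [282.7 232.3] [14.3 14.1]
caramel [302.5 228.1] [14.2 14. ]
chocolate [322.3 223.7] [14.5 14.5]
pose [0.5494 0.0968 0.1952 0.0487] res mm [ 0.   0.3 -0.2  0.1  0.1  0.   0.3 -0.3 -0.2 -0.1]
chocolate [0.534  0.0433 0.05  ]
caramel [0.5241 0.0919 0.05  ]
green [0.5148 0.1406 0.05  ]
yellow [0.5832 0.0523 0.05  ]
pink [0.5634 0.1502 0.05  ]
[ 0.56749929 -0.00628568  0.05      ]
pose [0.5513 0.0991 0.1954 0.0501] res mm [-0.1  0.1 -0.   0.1 -0.  -0.2  0.1 -0.1 -0.   0.1  0.1  0.1]
pink [0.5661 0.1531 0.05  ]
lilac [0.5758 0.1041 0.05  ]
yellow [0.5855 0.0547 0.05  ]
green [0.5172 0.1432 0.05  ]
caramel [0.5267 0.0944 0.05  ]
chocolate [0.5365 0.0453 0.05  ]
[ 0.57091053 -0.00516834  0.05      ]
```

The views agree to about 2.5 mm, so I'll average them. In the tool axes that puts chocolate at (.5353,.0443), pink at (.5648,.1516), green at (.516,.142) and pay at (.5697,-.005).

```bash
python3 -m pendant '[{"travel":[-0.17,-0.19,0.3],"rot":[0,0,0],"fingers":-1},{"travel":[-0.337,-0.381,0.6],"rot":[0,0,0],"fingers":-1},{"travel":[-0.337,-0.381,0.9],"rot":[0,0,0],"fingers":-1},{"travel":[-0.337,-0.381,0.9],"rot":[0,0,0],"fingers":-1},{"travel":[-0.337,-0.381,0.9],"rot":[0,0,0],"fingers":-1}]'
python3 -m pendant '[{"travel":[0,0,0.2],"rot":[0,0,0],"fingers":-1},{"travel":[0,0,0.4],"rot":[0,0,0],"fingers":-1},{"travel":[0,0,0.5],"rot":[0,0,0],"fingers":-1},{"travel":[0,0,0.5],"rot":[0,0,0],"fingers":-1},{"travel":[0,0,0.5],"rot":[0,0,0],"fingers":-1}]'
python3 - <<'E'
from h import *
p,D=env.read_camera("wrist"); cv2.imwrite("pics/w2.png",p)
print(env.get_state()["wrist_force"].round(2),env.get_state()["tcp_pos"])
E
```

```text
clock: 3.9
tcp_pos: [0.535, 0.0425, 0.1423]
orientation: [-0.001, -0.107, 0.994, 0.0]
wrist_force: [0.4, 0.3, 1.1]
finger_gap: 0.0002
grip_force: 0.0
clock: 4.4
tcp_pos: [0.5366, 0.0426, 0.0839]
orientation: [0.001, -0.107, 0.994, -0.0]
wrist_force: [-0.2, -0.1, 0.6]
finger_gap: 0.0002
grip_force: 0.0
[0.3  0.7  0.13] [0.53693612 0.04253999 0.08410628]
```

View pics/w2.png

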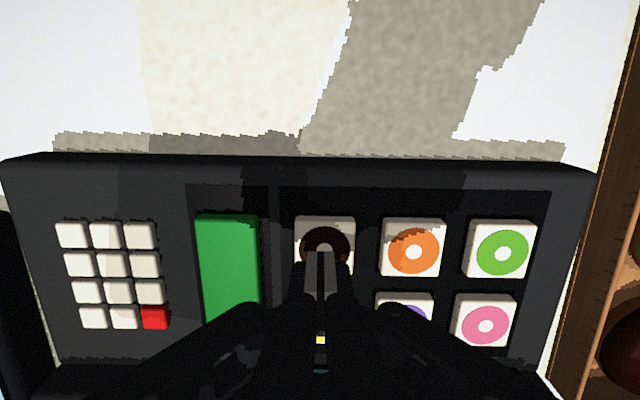

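The fingertips are centred over the chocolate key: the tip is at about (320,252) and the key centre at about (325,245). I'll go down in small steps.

```bash
python3 -m pendant '[{"travel":[0,0,0.06],"rot":[0,0,0],"fingers":-1},{"travel":[0,0,0.1],"rot":[0,0,0],"fingers":-1},{"travel":[0,0,0.12],"rot":[0,0,0],"fingers":-1},{"travel":[0,0,0.13],"rot":[0,0,0],"fingers":-1},{"travel":[0,0,0.14],"rot":[0,0,0],"fingers":-1},{"travel":[0,0,0.14],"rot":[0,0,0],"fingers":-1},{"travel":[0,0,0.14],"rot":[0,0,0],"fingers":-1}]'
```

```text
clock: 5.15
tcp_pos: [0.5358, 0.0425, 0.0657]
orientation: [0.0, -0.107, 0.994, 0.0]
wrist_force: [-1.9, -0.4, 4.8]
finger_gap: 0.0001
grip_force: 2.1
```

```bash
python3 -m pendant '[{"travel":[0,0,0.005],"rot":[0,0,0],"fingers":-1},{"travel":[0,0,0.005],"rot":[0,0,0],"fingers":-1}]'
python3 -m pendant '[{"travel":[0,0,-0.02],"rot":[0,0,0],"fingers":-1},{"travel":[0,0,-0.1],"rot":[0,0,0],"fingers":-1},{"travel":[0,0,-0.25],"rot":[0,0,0],"fingers":-1},{"travel":[0,0,-0.25],"rot":[0,0,0],"fingers":-1},{"travel":[0,0,-0.25],"rot":[0,0,0],"fingers":-1}]'
```

```text
clock: 5.35
tcp_pos: [0.5358, 0.0424, 0.065]
orientation: [0.0, -0.107, 0.994, 0.0]
wrist_force: [-1.1, 0.2, 5.5]
finger_gap: -0.0004
grip_force: 2.4
clock: 5.85
tcp_pos: [0.5362, 0.0424, 0.0951]
orientation: [0.001, -0.107, 0.994, -0.0]
wrist_force: [-1.5, 0.2, -0.1]
finger_gap: -0.0001
grip_force: 0.0
```

Chocolate registered at about 5 N and 4 mm, and came back up. Next is pink.

```bash
python3 -m pendant '[{"travel":[-0.14,0.28,0],"rot":[0,0,0],"fingers":-1},{"travel":[-0.28,0.56,0],"rot":[0,0,0],"fingers":-1},{"travel":[-0.428,0.838,0],"rot":[0,0,0],"fingers":-1},{"travel":[-0.428,0.838,0],"rot":[0,0,0],"fingers":-1},{"travel":[-0.428,0.838,0.09],"rot":[0,0,0],"fingers":-1},{"travel":[-0.428,0.838,0.09],"rot":[0,0,0],"fingers":-1},{"travel":[-0.428,0.838,0.09],"rot":[0,0,0],"fingers":-1}]'
python3 - <<'E'
from h import *
p,D=env.read_camera("wrist"); cv2.imwrite("pics/w3.png",p)
E
```

```text
clock: 6.55
tcp_pos: [0.5635, 0.1504, 0.0829]
orientation: [-0.001, -0.106, 0.994, -0.0]
wrist_force: [0.6, 0.1, 0.6]
finger_gap: -0.0004
grip_force: 0.0
```

View pics/w3.png

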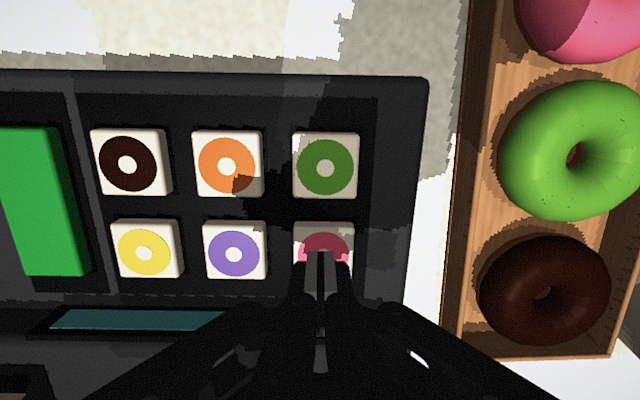

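The chocolate key is up again, and the tips are centred over pink, with the tip at (321,255) and the key centre at about (323,250). The height is .083, so this press is about 18 mm of travel.

```bash
python3 -m pendant '[{"travel":[0,0,0.06],"rot":[0,0,0],"fingers":-1},{"travel":[0,0,0.1],"rot":[0,0,0],"fingers":-1},{"travel":[0,0,0.12],"rot":[0,0,0],"fingers":-1},{"travel":[0,0,0.135],"rot":[0,0,0],"fingers":-1},{"travel":[0,0,0.145],"rot":[0,0,0],"fingers":-1},{"travel":[0,0,0.145],"rot":[0,0,0],"fingers":-1},{"travel":[0,0,0.145],"rot":[0,0,0],"fingers":-1}]'
```

```text
clock: 7.3
tcp_pos: [0.5646, 0.1516, 0.067]
orientation: [0.0, -0.107, 0.994, -0.0]
wrist_force: [-1.1, -1.3, 2.7]
finger_gap: 0.0002
grip_force: 1.5
```

```bash
python3 -m pendant '[{"travel":[0,0,0.01],"rot":[0,0,0],"fingers":-1},{"travel":[0,0,0.018],"rot":[0,0,0],"fingers":-1},{"travel":[0,0,0.018],"rot":[0,0,0],"fingers":-1}]'
```

```text
clock: 7.6
tcp_pos: [0.5648, 0.1517, 0.0647]
orientation: [0.0, -0.107, 0.994, 0.0]
wrist_force: [-1.5, -1.0, 3.9]
finger_gap: 0.0002
grip_force: 2.6
```

Pink is down about 4.3 mm. I'll release it and go to green.

```bash
python3 -m pendant '[{"travel":[0,0,-0.02],"rot":[0,0,0],"fingers":-1},{"travel":[0,0,-0.1],"rot":[0,0,0],"fingers":-1},{"travel":[0,0,-0.25],"rot":[0,0,0],"fingers":-1},{"travel":[0,0,-0.25],"rot":[0,0,0],"fingers":-1},{"travel":[0,0,-0.25],"rot":[0,0,0],"fingers":-1}]'
python3 -m pendant '[{"travel":[0.2,0,0],"rot":[0,0,0],"fingers":-1},{"travel":[0.414,0.008,0],"rot":[0,0,0],"fingers":-1},{"travel":[0.414,0.008,0],"rot":[0,0,0],"fingers":-1},{"travel":[0.414,0.008,0.09],"rot":[0,0,0],"fingers":-1},{"travel":[0.414,0.008,0.09],"rot":[0,0,0],"fingers":-1},{"travel":[0.414,0.008,0.09],"rot":[0,0,0],"fingers":-1}]'
python3 - <<'E'
from h import *
p,D=env.read_camera("wrist"); cv2.imwrite("pics/w4.png",p)
E
```

```text
clock: 8.1
tcp_pos: [0.5651, 0.1518, 0.0949]
orientation: [0.001, -0.107, 0.994, 0.0]
wrist_force: [0.3, 0.0, -0.4]
finger_gap: -0.0002
grip_force: 0.0
clock: 8.7
tcp_pos: [0.5163, 0.1421, 0.083]
orientation: [-0.0, -0.107, 0.994, 0.0]
wrist_force: [0.5, -0.3, 0.2]
finger_gap: 0.0001
grip_force: 0.0
```

View pics/w4.png

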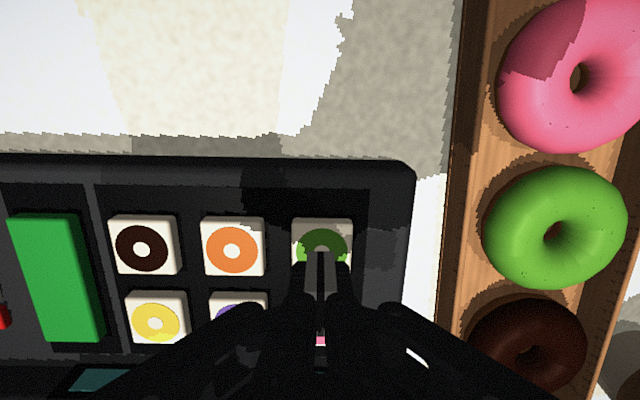

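The tips are over the green key (tip at 321,250, key centre about 322,247). I'll press to z≈.065.

```bash
python3 -m pendant '[{"travel":[0,0,0.06],"rot":[0,0,0],"fingers":-1},{"travel":[0,0,0.1],"rot":[0,0,0],"fingers":-1},{"travel":[0,0,0.12],"rot":[0,0,0],"fingers":-1},{"travel":[0,0,0.135],"rot":[0,0,0],"fingers":-1},{"travel":[0,0,0.145],"rot":[0,0,0],"fingers":-1},{"travel":[0,0,0.155],"rot":[0,0,0],"fingers":-1},{"travel":[0,0,0.16],"rot":[0,0,0],"fingers":-1},{"travel":[0,0,0.16],"rot":[0,0,0],"fingers":-1},{"travel":[0,0,0.16],"rot":[0,0,0],"fingers":-1}]'
```

```text
clock: 9.65
tcp_pos: [0.5156, 0.142, 0.0648]
orientation: [-0.0, -0.107, 0.994, 0.0]
wrist_force: [-2.5, -0.8, 4.6]
finger_gap: -0.0001
grip_force: 2.6
```

```bash
python3 -m pendant '[{"travel":[0,0,-0.02],"rot":[0,0,0],"fingers":-1},{"travel":[0,0,-0.1],"rot":[0,0,0],"fingers":-1},{"travel":[0,0,-0.25],"rot":[0,0,0],"fingers":-1},{"travel":[0,0,-0.25],"rot":[0,0,0],"fingers":-1},{"travel":[0,0,-0.25],"rot":[0,0,0],"fingers":-1}]'
python3 -m pendant '[{"travel":[-0.04,-0.3,0],"rot":[0,0,0],"fingers":-1},{"travel":[-0.088,-0.646,0],"rot":[0,0,0],"fingers":-1},{"travel":[-0.088,-0.646,0],"rot":[0,0,0],"fingers":-1}]'
python3 -m pendant '[{"travel":[-0.04,-0.3,0],"rot":[0,0,0],"fingers":-1},{"travel":[-0.088,-0.646,0],"rot":[0,0,0],"fingers":-1},{"travel":[-0.088,-0.646,0],"rot":[0,0,0],"fingers":-1},{"travel":[-0.088,-0.646,0.09],"rot":[0,0,0],"fingers":-1},{"travel":[-0.088,-0.646,0.09],"rot":[0,0,0],"fingers":-1},{"travel":[-0.088,-0.646,0.09],"rot":[0,0,0],"fingers":-1}]'
python3 - <<'E'
from h import *
p,D=env.read_camera("wrist"); cv2.imwrite("pics/w5.png",p)
E
```

```text
clock: 10.15
tcp_pos: [0.5167, 0.1421, 0.095]
orientation: [0.001, -0.107, 0.994, 0.0]
wrist_force: [-0.1, -0.1, -0.1]
finger_gap: 0.0001
grip_force: 0.0
clock: 10.45
tcp_pos: [0.5444, 0.0649, 0.0939]
orientation: [0.001, -0.104, 0.995, -0.001]
wrist_force: [0.3, 0.5, 0.7]
finger_gap: 0.0001
grip_force: 0.0
clock: 11.05
tcp_pos: [0.568, -0.0037, 0.0826]
orientation: [-0.001, -0.107, 0.994, 0.0]
wrist_force: [-0.0, 0.2, 0.8]
finger_gap: -0.0001
grip_force: 0.0
```

View pics/w5.png

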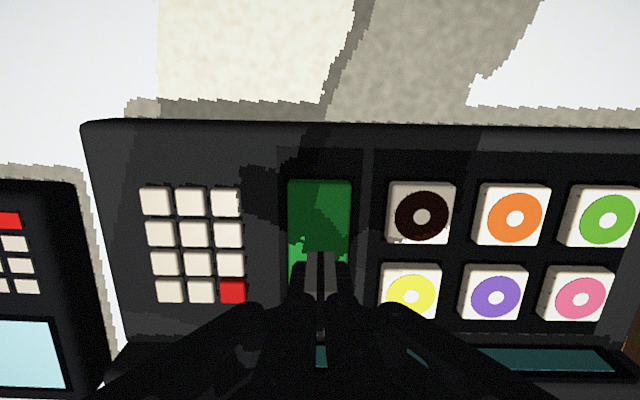

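The tips are laterally centred on the pay key (tip at 321,253, key spanning u 287 to 351). All the picture keys are up. Pressing pay, then retreating.

```bash
python3 -m pendant '[{"travel":[0,0,0.06],"rot":[0,0,0],"fingers":-1},{"travel":[0,0,0.1],"rot":[0,0,0],"fingers":-1},{"travel":[0,0,0.12],"rot":[0,0,0],"fingers":-1},{"travel":[0,0,0.135],"rot":[0,0,0],"fingers":-1},{"travel":[0,0,0.145],"rot":[0,0,0],"fingers":-1},{"travel":[0,0,0.155],"rot":[0,0,0],"fingers":-1},{"travel":[0,0,0.16],"rot":[0,0,0],"fingers":-1},{"travel":[0,0,0.16],"rot":[0,0,0],"fingers":-1},{"travel":[0,0,0.16],"rot":[0,0,0],"fingers":-1}]'
```

```text
clock: 12.0
tcp_pos: [0.5691, -0.0048, 0.0648]
orientation: [-0.0, -0.107, 0.994, 0.0]
wrist_force: [-3.3, 2.4, 5.4]
finger_gap: 0.0
grip_force: 2.6
```

```bash
python3 -m pendant '[{"travel":[0,0,-0.02],"rot":[0,0,0],"fingers":-1},{"travel":[0,0,-0.1],"rot":[0,0,0],"fingers":-1},{"travel":[0,0,-0.4],"rot":[0,0,0],"fingers":-1},{"travel":[0,0,-0.7],"rot":[0,0,0],"fingers":-1},{"travel":[0,0,-0.9],"rot":[0,0,0],"fingers":-1},{"travel":[0,0,-0.9],"rot":[0,0,0],"fingers":-1},{"travel":[0,0,-0.9],"rot":[0,0,0],"fingers":-1},{"travel":[0,0,-0.9],"rot":[0,0,0],"fingers":-1}]'
python3 -c "
from workcell import env
print(env.hand_in())"
```

```text
clock: 12.8
tcp_pos: [0.5688, -0.0052, 0.1715]
orientation: [-0.001, -0.107, 0.994, 0.0]
wrist_force: [-0.1, 0.2, 0.1]
finger_gap: 0.0003
grip_force: 0.0
the job is handed in; nothing more can be done
None
```

I tapped chocolate, pink, green and then pay in that order, each about 4 mm down at roughly 4–6 N, pressed nothing else that I could see, and handed the job in at 12.8 s with the arm clear; the hand-in gave no verdict.

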